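# Load the rechargeable cell into the sprung charger bay

### The job

Put the larger of the two cells from the wooden tray into the charger: hold it with its studded end raised, press its flat end against the spring, then roll the studded end down past the retaining lip and ease it forward until the cell lies level and fully down in the bay, held under the lip. Work gently, by feel: cell and charger must never press on each other with more than 25 N. Do not disturb the smaller cell.

Things in the scene. Friction and masses are not known exactly. Their poses are not given: they have to be found in the camera images.
- cell_center (a point): Centre (on the axis, half-way along) of the larger cell: grey sleeved steel cylinder, 18 mm in diameter, 65 mm long in all: a 63.5 mm can with flat ends and on one end a stud 8 mm wide, 1.5 mm proud. 35-65 g. Its x axis runs along the cell to the stud. It starts lying level in one of the tray's two places, axis 27 mm above the table.
- cell_plus (a point): Tip of the stud of the larger cell, 32.5 mm along +x from cell_center, on the axis.
- small_center (a point): Centre of the smaller cell, a bystander: 14 mm in diameter, 50 mm long, in the tray's other place. Leave it there (moving it 20 mm or more fails).
- tray: Fixed wooden tray; origin at the centre of the underside. Base 90 (x) by 124 (y) by 4 mm. Two places at y = +31 and -31 mm, cells along x, stud to +x. In each the cell rests on two saddles 8 mm thick at x = +-20.5 mm (32 mm clear between them for fingers), seat 18 mm above the table, ears to 23 mm. A loose washer lies between the places.
- charger: Fixed bench charger on the table; origin: underside of the base, on the bay's centre line. x runs along the bay from the spring end (-x) to the lip end (+x), z up. Base 6 mm thick, x -76 to 89, y +-42 mm; console to z 30 at x 52 to 88. Loaded, the cell has its flat end on the spring, stud on the end stop, axis at z 29 mm, spring compressed 2 mm, centre at x 0.5 mm plus the bay's shift.
- bay_middle (a point): Point on the bay floor (charger x 0, y 0, z 20 mm). The grey bay (spring, floor, lip as one) sits stiffly on the base, each run shifted along x by an unmeasured amount within 6 mm either way: all x values here are for shift 0; find the true place by feel (or sight). Floor: rib 12 mm wide, top z 20 mm. Between x -28 and 28 both its sides are open down to the base, for fingers.
- spring_face (a point): Nominal centre of the steel contact plate's face (charger x -30, z 31 mm) with the spring free; true x is within 6 mm, see bay_middle. Plate 20 mm wide, z 21 to 44. Its coil spring gives 1.4 N per mm towards -x for 10 mm, then is solid (14 N). Behind it a housing to z 46. Cheeks on both sides, 24 mm apart, x -46 to -28, to z 32 mm.
- lip_edge (a point): Nominal tip of the retaining lip (charger x 28.5, z 43 mm, its upper edge); true x is within 6 mm, see bay_middle. Lip 14 mm wide, z 40 to 43, on the end stop, face at x 33 mm. Low cheeks 24 mm apart beside the stop, x 33 to 39, to z 25. A cell tilted 30 degrees clears it. Passing it tilted 20 degrees, flat end on the floor, takes 7.5 mm of spring (about 11 N); level 5 mm.
Things that resemble listed ones, but are neither listed nor needed, are in the scene too. Of the things shaped like the tray, the wooden one is meant.

How it is judged (in metres and radians):
On the way, in this order (a step that is already met when the one before it is completed fails the run):
1. the larger cell is lifted clear of the tray (height (world z) of cell_center above 0.055 m and contact force between cell and tray below 0.05 N), for 0.2 s.
2. with its stud still raised, the cell's flat end is pressed against the spring in the bay (at least 6 N) (contact force between cell and charger above 6 N and z of cell_plus in the frame of charger above 0.04 m and x of cell_center in the frame of charger between -0.025 and 0.025 m and y of cell_center in the frame of charger between -0.012 and 0.012 m), for 0.1 s.
At the end, for the whole second after the job is handed in: The larger cell lies in the bay at rest, stud towards the lip end, its axis within 0.12 rad of the bay's, its centre within 3 mm of 29 mm above the charger's underside, within 6 mm of the centre line and within 10 mm of x = 0.5 mm, so it is under the lip and held by the spring (x of cell_center in the frame of charger between -0.0095 and 0.0105 m and y of cell_center in the frame of charger between -0.006 and 0.006 m and z of cell_center in the frame of charger between 0.026 and 0.032 m and x of cell_plus in the frame of charger above 0.02 m and angle between the x axis of cell_center and the x axis of charger, either way round below 0.12 rad and linear speed of cell below 0.02 m/s); the robot touches nothing.
It fails at once if the cell and the charger press on each other with more than 25 N (contact force between cell and charger above 25 N).
It fails at once if the smaller cell is moved 20 mm or more (distance of small_center from where it was at the start of the episode above 0.02 m).
It also fails if it takes over 72 s, if anything falls off the work surface, if the arm or the gripper's body presses on something with over 40 N, if the wrist force passes 120 N, or if a joint passes its speed limit or range.

### The arm

A 7-joint arm with a two-finger parallel gripper is mounted at the origin on the work surface. World frame = base frame: x ahead of the robot, y to its left, z up, the work surface at z = 0. Lengths are in mm, angles in rad, forces in N, time in s.
With the tool pointing down it reaches from about 400 to 875 mm from the base axis. Payload 6.5 kg.
Tool frame: the origin (TCP) lies midway between the tips of the shut fingers; the grasp point (between the pads) lies behind it (arm.grip_point_offset is the z of the grasp point in the tool frame, in mm); z points along the fingers, y is the line along which they close (so a half turn about z gives the same grasp; the last joint's range is limited). The gripper opens to 88 mm and grips with 3 to 60 N. Pads are 18 mm wide; open, the fingers measure 123 mm over their backs; the gripper's body (75 mm by 187 mm) begins 45 mm behind the grasp point.
Start: joints at [1.253, 0.536, -0.004, 1.538, 0.003, 1.067, -0.071], TCP at [161.942, -629.496, 218.216] pointing down, gripper open.
Joint ranges: [-2.7, 2.7], [-0.37, 2.16], [-1.27, 1.26], [0.24, 2.4], [-1.31, 4.45], [0.19, 1.91], [-2.76, 2.76]. Speed limits (rad/s): [2.39, 2.39, 3.14, 3.14, 3.14, 3.14, 3.14].

### API

Orientations are given as [roll, pitch, yaw] about the fixed x, y, z axes, in that order (R = Rz(yaw) Ry(pitch) Rx(roll)).
In Python, from workcell import arm, imaging gives the robot as it stands.
- The arm moves only by the tool carry_out, never from a script. Its argument "plan" is one flat list of numbers, 7 for each row, row after row: the shift along the tool's x, y, z in cm, then the turn, a rotation vector about the tool's x, y, z in units of 8 degrees (1.0 is 8 degrees), then the opening, from -1 (shut) to 1 (fully open). In form: [tx, ty, tz, ax, ay, az, fingers, tx, ty, tz, ax, ay, az, fingers, ...]. A call has 1 to 10 rows; each row shifts and turns the commanded pose from where the row before left it, along the tool's axes as they then stand; what a row does not reach is not made up. A row lasts 1/8 s, in which the tool goes at most 62.5 mm and 10.7 degrees, less where a joint would pass 70% of its speed; a pose out of reach is approached as far as the arm can. A call with a gripper value outside its range is refused whole. The fingers move at their own pace and stop on an object; the grip force is fixed at half the most. Time passes only in rows, so rows that do not move let the fingers close. It gives the time, the measured TCP pose, the force, the opening and the grip force at its end, in the units of the state.
- arm.sense(): the state, without advancing time (a new reading comes with each control period).
- imaging.grab_frame(name): name is "scene" or "top"; returns a dict with "image" (420x560x3 uint8, red, green, blue), "fx", "fy", "cx", "cy" (pixels), "R" (3x3) and "t" (3): a world point X has camera coordinates R X + t. Camera axes: x right, y down, z forward; pixel columns grow to the right and rows downward; lengths in mm; the calibration is good to about 2 mm. A picture is of the moment at which its call begins. There is no depth.
- arm.finish_job(): hands the job in; it is judged then, once.
The state is a dict: "time_s": time; "joint_pos": joint angles; "joint_vel": joint speeds; "effort": joint torques, N m; "position": TCP position; "tool_rot": TCP orientation; "force": force on the tool from outside, world axes, zero at the start; "moment": the same for the moment, N m; "gripper_width": finger opening in mm; "grip_force": force on a finger pad.
Only numpy, scipy, OpenCV 4.12 (cv2) and the standard library are available. Lean on these libraries where they do the work, as an engineer would, in place of code of your own. Each camera call takes 0.05 s, during which the arm holds its last target. There are 200 camera calls.

## Working session

There is one attempt and no reset: what is moved stays moved. The work goes in short steps, Python scripts to look and compute and a tool call to move; the robot and the scene stay as the last step left them, time stands still between calls to the robot, and variables do not carry over. Pictures are saved under pics/ and viewed, at most 10 in all, crops included, and the job is handed in when it is done.

Besides the shell and the picture viewer there is one more tool, called after ">>>" as name(argument=value, ...), one argument or row to a line, values as JSON. carry_out: Moves the arm, as the interface text tells. Its arguments: {"type":"object","properties":{"plan":{"type":"array"}},"required":["plan"]}

```bash
ls; mkdir -p pics; python3 - <<'E'
from workcell import arm, imaging
import cv2
print(arm.sense(), arm.grip_point_offset)
for n in("top","scene"):
    f=imaging.grab_frame(n); cv2.imwrite(f"pics/{n}0.png",f["image"][:,:,::-1]); print(n,f["fx"],f["cx"],f["cy"],f["R"],f["t"])
E
```

```text
pics
{'time_s': 0.0, 'joint_pos': array([ 1.25283477,  0.53719277, -0.00445287,  1.53884904,  0.00260931,
        1.06731556, -0.07121557]), 'joint_vel': array([ 1.03184628e-03, -3.89332803e-04, -1.18626723e-03, -2.19026598e-05,
       -7.00813020e-04, -7.37816441e-04,  9.11215300e-04]), 'effort': array([-3.77880260e-04, -5.70976889e+01,  9.90970284e-01, -2.51603687e+01,
       -5.61302982e-02,  1.79635850e-02,  1.78595219e-04]), 'position': array([ 161.74597649, -628.88114972,  217.3311382 ]), 'tool_rot': array([-3.13983852e+00,  1.29804102e-04,  2.51834739e-01]), 'force': array([0.07193914, 0.15634312, 0.18694421]), 'moment': array([-0.05287831,  0.0337558 ,  0.04110194]), 'grip_force': 0.0, 'gripper_width': 88.05862468983703} -18.700000000000003
top 408.32546703597984 275.70818578221605 202.46439065484324 [[-0.02107945 -0.99935708  0.0290016 ]
 [-0.98167284  0.01519354 -0.18996735]
 [ 0.18940458 -0.03247449 -0.98136197]] [ 82.0107134  432.79508235 850.9666576 ]
scene 434.1556392275548 277.05695382335534 207.71034280487785 [[-0.11461585  0.99332114  0.01327893]
 [ 0.52265619  0.07166412 -0.8495262 ]
 [-0.84480395 -0.09042885 -0.52737929]] [ -57.59221222 -175.0993677  1194.97041239]
```

View pics/top0.png

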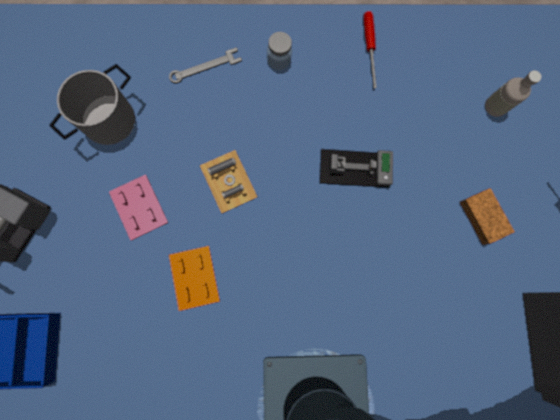

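View pics/scene0.png

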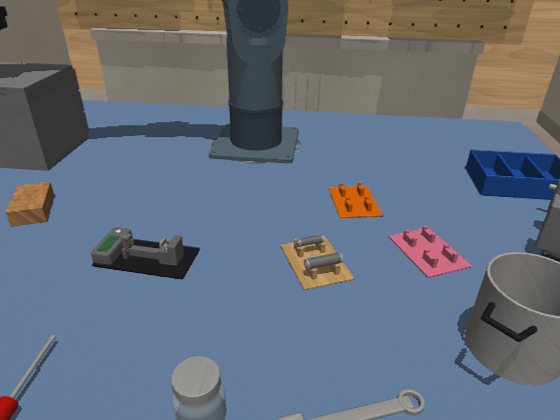

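The top view shows the wooden tray at about (228,181) with two cells, and the charger at about (357,168) with its console to the right. The scene view shows the tray at (316,260) and the charger at (146,256). I'll zoom in on both.

```bash
python3 - <<'E'
import cv2,numpy as np
t=cv2.imread("pics/top0.png");s=cv2.imread("pics/scene0.png")
def c(i,x,y,w,h): return cv2.resize(i[y:y+h,x:x+w],(400,300),interpolation=cv2.INTER_CUBIC)
cv2.imwrite("pics/crops.png",np.vstack([np.hstack([c(t,190,150,80,60),c(t,316,138,80,60)]),np.hstack([c(s,270,225,80,60),c(s,90,210,120,90)])]))
E
```

```text
(no output)
```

View pics/crops.png

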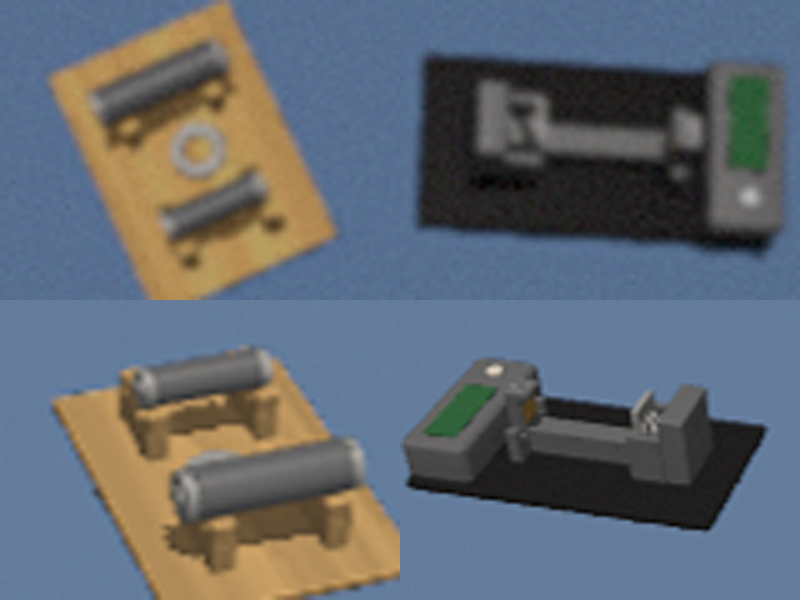

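```bash
cat > h.py <<'E'
import numpy as np
from scipy.optimize import least_squares
from workcell import arm, imaging
C={n:imaging.grab_frame(n) for n in("top","scene")}
def pr(n,X):
    f=C[n]; c=np.atleast_2d(X)@np.array(f["R"]).T+f["t"]
    return np.c_[f["fx"]*c[:,0]/c[:,2]+f["cx"],f["fy"]*c[:,1]/c[:,2]+f["cy"]]
def ray(n,uv,z):
    f=C[n];R=np.array(f["R"]);o=-R.T@f["t"]
    d=R.T@np.array([(uv[0]-f["cx"])/f["fx"],(uv[1]-f["cy"])/f["fy"],1]);return o+d*(z-o[2])/d[2]
def W(p,X):
    c,s=np.cos(p[2]),np.sin(p[2]);X=np.atleast_2d(X);return np.c_[p[0]+c*X[:,0]-s*X[:,1],p[1]+s*X[:,0]+c*X[:,1],X[:,2]]
def fit(obs,p0):
    g=lambda p:np.concatenate([(pr(n,W(p,X))[0]-uv) for n,X,uv in obs])
    r=least_squares(g,p0,loss="soft_l1",x_scale=[10,10,.1]);return r.x,g(r.x).reshape(-1,2)
E
python3 - <<'E'
from h import *
np.set_printoptions(precision=2,suppress=True)
T,S="top","scene"
tc=lambda x,y:(190+x/5,150+y/5); cc=lambda x,y:(316+x/5,138+y/5)
st=lambda x,y:(270+x/5,225+y/5); sc=lambda x,y:(90+x/3.3333,210+y/3.3333)
ch=[(T,(-76,42,6),cc(25,55)),(T,(-76,-42,6),cc(18,226)),(S,(-76,-42,6),sc(365,128)),(S,(-76,42,6),sc(308,228)),(S,(89,42,6),sc(8,187))]
p,r=fit(ch,[500,-200,-1.6]);print("charger",p,r)
tr=[(T,(-45,62,4),tc(50,78)),(T,(45,62,4),tc(232,2)),(T,(45,-62,4),tc(338,236)),(S,(45,-62,4),st(53,102))]
q,r=fit(tr,[480,60,-1.2]);print("tray",q,r)
for n,uv in((T,tc(100,105)),(T,tc(224,57)),(S,st(182,197)),(S,st(358,163))):
  w=ray(n,uv,27);print("cell end",w,W([0,0,-q[2]],(w-[q[0],q[1],0])))
print("nominal cell",W(q,[(-31.75,31,27),(32.5,31,27)]))
print("spring cheek end, lip tip (charger):")
for uv,z in((cc(148,125),32),(cc(268,128),43)):
  w=ray(T,uv,z);print(W([0,0,-p[2]],w-[p[0],p[1],0]))
print(pr(T,W(p,[(-28,12,32),(28.5,0,43),(0,0,20),(52,42,30),(88,42,30),(88,-42,30)])),pr(S,W(p,[(28.5,0,43),(-28,0,20),(88,42,30)])))
E
```

```text
charger [ 522.51 -105.92   -1.63] [[-1.26 -1.15]
 [-0.62 -0.42]
 [-0.17 -1.1 ]
 [ 0.25 -0.79]
 [-2.32 -0.85]]
tray [492.39 180.19  -1.17] [[-0.28 -0.57]
 [-0.67 -0.5 ]
 [-0.25  0.42]
 [-1.27 -1.58]]
cell end [510.8  219.26  27.  ] [[-28.68  32.3   27.  ]]
cell end [532.44 163.85  27.  ] [[30.78 30.39 27.  ]]
cell end [534.31 167.86  27.  ] [[27.83 33.69 27.  ]]
cell end [508.61 225.66  27.  ] [[-35.42  32.8   27.  ]]
nominal cell [[508.39 221.57  27.  ]
 [533.67 162.51  27.  ]]
spring cheek end, lip tip (charger):
[[-20.07   0.32  32.  ]]
[[31.6  -1.74 43.  ]]
[[342.16 157.86]
 [368.22 162.78]
 [353.3  165.05]
 [376.98 147.22]
 [392.62 147.99]
 [393.11 183.69]] [[131.17 237.39]
 [164.03 251.98]
 [ 87.56 254.12]]
```

>>> carry_out(
  plan=[3.8, -1.9, 0, 0, 0, 0, -0.15, 3.8, -1.9, 0, 0, 0, 0, -0.15, 3.8, -1.9, 0, 0, 0, 0, -0.15, 3.8, -1.9, 0, 0, 0, 0, -0.15, 3.8, -1.9, 0, 0, 0, 0, -0.15, 3.8, -1.9, 0, 0, 0, 0, -0.15, 3.8, -1.9, 0, 0, 0, 0, -0.15, 3.8, -1.9, 0, 0, 0, 0, -0.15, 3.8, -1.9, 0, 0, 0, 0, -0.15, 3.8, -1.9, 0, 0, 0, 0, -0.15],
)

```text
time_s: 1.45
position: [483.4, -349.8, 218.1]
tool_rot: [-3.142, 0.0, 0.252]
force: [-0.2, 0.1, 0.4]
gripper_width: 37.4
grip_force: 0.0
```

>>> carry_out(
  plan=[1.75, -5.1, 0, 0, 0, 0, -0.15, 1.75, -5.1, 0, 0, 0, 0, -0.15, 1.75, -5.1, 0, 0, 0, 0, -0.15, 1.75, -5.1, 0, 0, 0, 0, -0.15, 1.75, -5.1, 0, 0, 0, 0, -0.15, 1.75, -5.1, 0, 0, 0, 0, -0.15, 1.75, -5.1, 0, 0, 0, 0, -0.15, 1.75, -5.1, 0, 0, 0, 0, -0.15, 1.75, -5.1, 0, 0, 0, 0, -0.15, 1.75, -5.1, 0, 0, 0, 0, -0.15],
)

```text
time_s: 2.7
position: [524.9, 188.3, 218.2]
tool_rot: [3.141, -0.0, 0.252]
force: [0.5, -0.7, -0.9]
gripper_width: 37.5
grip_force: 0.0
```

>>> carry_out(
  plan=[0, 0, 0.8, 0, 0, -1.23, -0.15, 0, 0, 0.8, 0, 0, -1.23, -0.15, 0, 0, 0.8, 0, 0, -1.23, -0.15, 0, 0, 0.8, 0, 0, -1.23, -0.15, 0, 0, 0.8, 0, 0, -1.23, -0.15, 0, 0, 0.8, 0, 0, -1.23, -0.15, 0, 0, 0.8, 0, 0, -1.23, -0.15, 0, 0, 0.8, 0, 0, -1.23, -0.15, 0, 0, 0.8, 0, 0, -1.23, -0.15, 0, 0, 0.8, 0, 0, -1.23, -0.15],
)

```text
time_s: 3.95
position: [525.0, 186.5, 137.8]
tool_rot: [-3.141, 0.0, 1.975]
force: [-0.1, -1.1, -0.3]
gripper_width: 37.6
grip_force: 0.0
```

>>> carry_out(
  plan=[0.65, -0.1, 1.5, 0, 0, 0, -0.15, 0, 0, 3, 0, 0, 0, -0.15, 0, 0, 3, 0, 0, 0, -0.15, 0, 0, 1.5, 0, 0, 0, -0.15, 0, 0, 0, 0, 0, 0, -0.15],
)

```text
time_s: 4.58
position: [520.7, 192.4, 47.4]
tool_rot: [-3.14, -0.0, 1.968]
force: [-0.2, 0.7, 0.8]
gripper_width: 37.6
grip_force: 0.0
```

```bash
python3 - <<'E'
from workcell import arm, imaging
import cv2,numpy as np
t=imaging.grab_frame("top")["image"][:,:,::-1];s=imaging.grab_frame("scene")["image"][:,:,::-1]
c=lambda i,x,y,w,h:cv2.resize(np.ascontiguousarray(i[y:y+h,x:x+w]),(400,300),interpolation=cv2.INTER_CUBIC)
cv2.imwrite("pics/c2.png",np.hstack([c(t,190,150,80,60),c(s,260,205,100,75)]))
print(arm.sense()["position"])
E
```

```text
[522.03659676 192.85172559  48.9128991 ]
```

View pics/c2.png

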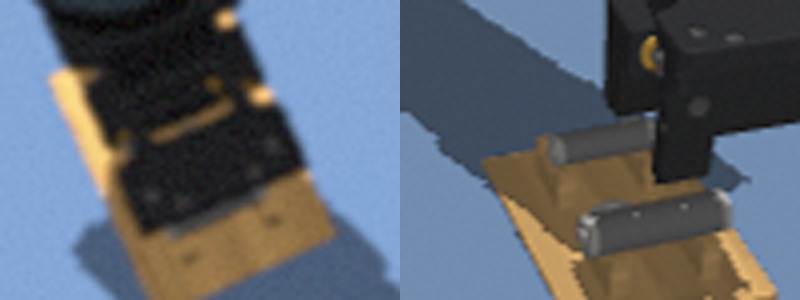

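The crops show the open fingers above the tray. The near fingertip sits at scene pixel (330,250) and the near cell at (324,261). I'll check these against the projection.

```bash
python3 - <<'E'
from h import *
p=arm.sense()["position"]; y=np.array([.921,.389,0])
for k in(19,27,36,-19,-27,-36): print(k,pr("scene",p+k*y).round(1),pr("top",p+k*y).round(1))
print(pr("scene",[[521,192,27]]),pr("top",[[521,192,27]]))
E
```

```text
19 [[327.1 257.4]] [[217.5 155.4]]
27 [[328.9 260.5]] [[216.1 152.2]]
36 [[331.1 263.9]] [[214.6 148.7]]
-19 [[318.5 243.7]] [[224.2 170.7]]
-27 [[316.8 241. ]] [[225.7 174. ]]
-36 [[315. 238.]] [[227.3 177.6]]
[[321.34087109 260.5532132 ]] [[222.24008795 166.45161624]]
```

```bash
python3 - <<'E'
from h import *
import cv2
p=arm.sense()["position"];print(p); x=np.array([-.389,.921,0]);y=np.array([.921,.389,0]);z=np.array([0,0,1.])
def box(x0,x1,y0,y1,z0,z1):
    return [p+a*x+b*y+c*z for a in(x0,x1) for b in(y0,y1) for c in(z0,z1)]
out=[]
for n,(X,Y,w,h) in(("top",(180,120,120,90)),("scene",(230,150,160,120))):
    im=np.ascontiguousarray(C[n]["image"][Y:Y+h,X:X+w,::-1]);k=400/w
    im=cv2.resize(im,(400,300),interpolation=cv2.INTER_CUBIC)
    for b,col in((box(-9,9,18.8,36,0,45),(0,0,255)),(box(-9,9,-36,-18.8,0,45),(0,255,255)),(box(-37,37,-93,93,64,100),(0,255,0))):
        v=((pr(n,np.array(b))-[X,Y])*k).astype(np.int32); cv2.polylines(im,[cv2.convexHull(v)],True,col,1)
    out.append(im)
cv2.imwrite("pics/ov.png",np.hstack(out))
E
```

```text
[522.18516698 192.52702517  49.07216285]
```

View pics/ov.png

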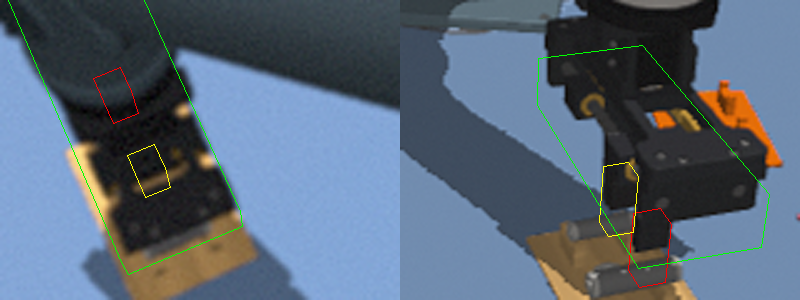

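The overlay shows the fingers lining up sideways but drawn about 20 mm higher than predicted. I'll descend slowly and look again before closing.

>>> carry_out(
  plan=[0, 0, 0.8, 0, 0, 0, -0.15, 0, 0, 0.8, 0, 0, 0, -0.15, 0, 0, 0.8, 0, 0, 0, -0.15, 0, 0, 0.7, 0, 0, 0, -0.15, 0, 0, 0.6, 0, 0, 0, -0.15, 0, 0, 0, 0, 0, 0, -0.15],
)

```text
time_s: 5.62
position: [521.2, 192.2, 10.7]
tool_rot: [-3.141, -0.0, 1.969]
force: [0.4, 0.1, 0.1]
gripper_width: 37.6
grip_force: 0.0
```

```bash
python3 - <<'E'
from h import *
import cv2
s=arm.sense();p=s["position"];print(p,s["force"]); x=np.array([-.389,.921,0]);y=np.array([.921,.389,0]);z=np.array([0,0,1.])
def box(x0,x1,y0,y1,z0,z1):
    return [p+a*x+b*y+c*z for a in(x0,x1) for b in(y0,y1) for c in(z0,z1)]
X,Y,w,h=270,190,100,75
im=np.ascontiguousarray(C["scene"]["image"][Y:Y+h,X:X+w,::-1]);k=8
im=cv2.resize(im,(800,600),interpolation=cv2.INTER_CUBIC)
for b,col in((box(-9,9,18.8,36,0,45),(0,0,255)),(box(-9,9,-36,-18.8,0,45),(0,255,255))):
    v=((pr("scene",np.array(b))-[X,Y])*k).astype(np.int32); cv2.polylines(im,[cv2.convexHull(v)],True,col,1)
cv2.imwrite("pics/ov2.png",im)
E
```

```text
[521.61644868 192.40886604  11.24611491] [ 0.45582837 -0.56265089 -0.64693625]
```

View pics/ov2.png

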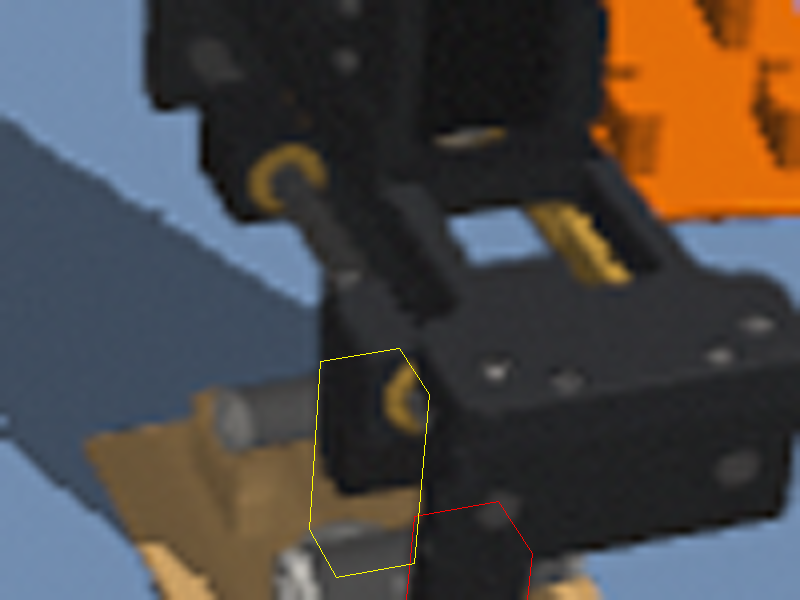

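The scene crop shows the far fingertip at (316,251), higher than predicted, though the wrist reports no contact. I'll close the fingers and use the opening width to settle it.

>>> carry_out(
  plan=[0, 0, 0.2, 0, 0, 0, -0.15, 0, 0, 0, 0, 0, 0, -0.6, 0, 0, 0, 0, 0, 0, -1, 0, 0, 0, 0, 0, 0, -1, 0, 0, 0, 0, 0, 0, -1, 0, 0, 0, 0, 0, 0, -1, 0, 0, 0, 0, 0, 0, -1],
)

```text
time_s: 6.6
position: [522.1, 192.5, 9.5]
tool_rot: [3.14, -0.0, 1.969]
force: [2.2, -0.2, 2.9]
gripper_width: 15.0
grip_force: 28.8
```

The opening is 15.0 mm on an 18 mm cell, so the tips are gripping a chord about 5 mm above the axis. That agrees with the pictures: the tips are higher than the TCP reading. I'll open and go lower by feel.

>>> carry_out(
  plan=[0, 0, 0, 0, 0, 0, -0.15, 0, 0, 0, 0, 0, 0, -0.15, 0, 0, 0, 0, 0, 0, -0.15, 0, 0, 0.3, 0, 0, 0, -0.15, 0, 0, 0.2, 0, 0, 0, -0.15, 0, 0, 0, 0, 0, 0, -0.15],
)

```text
time_s: 7.35
position: [521.4, 192.2, 3.9]
tool_rot: [-3.141, -0.0, 1.969]
force: [0.5, -0.7, -1.3]
gripper_width: 37.5
grip_force: 0.0
```

```bash
python3 - <<'E'
from h import *
import cv2
s=arm.sense();p=s["position"];print(p,s["force"])
o=[]
for n,(X,Y) in (("scene",(280,215)),("top",(190,140))):
    o.append(cv2.resize(np.ascontiguousarray(C[n]["image"][Y:Y+75,X:X+75,::-1]),(400,400),interpolation=cv2.INTER_CUBIC))
cv2.imwrite("pics/c3.png",np.hstack(o))
E
```

```text
[521.50414213 192.31765047   4.13516418] [-0.42201786  0.13975987  0.56308486]
```

View pics/c3.png

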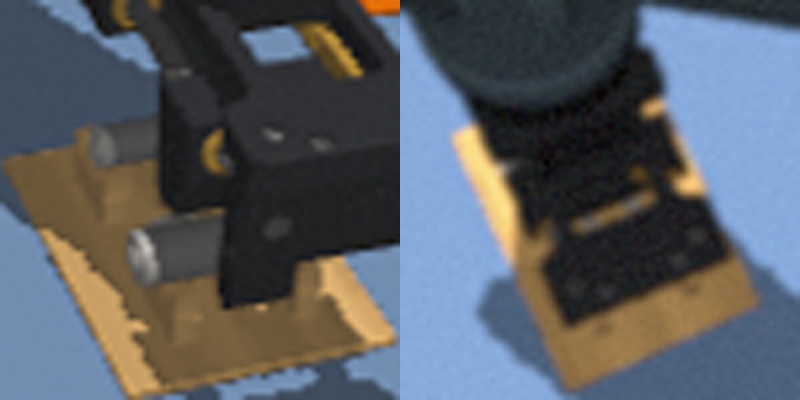

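The view shows the near fingertip at about (328,271), which puts it near z = 22, so the tips are about 20 mm above the reported TCP. I'll go 11 mm lower in small steps and then close.

>>> carry_out(
  plan=[0, 0, 0.3, 0, 0, 0, -0.15, 0, 0, 0.3, 0, 0, 0, -0.15, 0, 0, 0.3, 0, 0, 0, -0.15, 0, 0, 0.2, 0, 0, 0, -0.15, 0, 0, 0, 0, 0, 0, -0.15],
)

```text
time_s: 8.07
position: [521.4, 192.3, -7.0]
tool_rot: [-3.141, 0.0, 1.969]
force: [0.2, 0.2, -0.4]
gripper_width: 37.6
grip_force: 0.0
```

The TCP reads −7 mm with no contact, so the offset is confirmed. I'll grip now.

>>> carry_out(
  plan=[0, 0, 0, 0, 0, 0, -0.6, 0, 0, 0, 0, 0, 0, -1, 0, 0, 0, 0, 0, 0, -1, 0, 0, 0, 0, 0, 0, -1, 0, 0, 0, 0, 0, 0, -1, 0, 0, 0, 0, 0, 0, -1],
)

```text
time_s: 8.82
position: [521.8, 192.4, -6.7]
tool_rot: [3.141, -0.0, 1.969]
force: [0.8, 0.3, 1.7]
gripper_width: 17.2
grip_force: 30.0
```

Grip is good at about 12 mm above the tips. Lifting, and refining the charger pose from sub-pixel edges.

>>> carry_out(
  plan=[0, 0, -0.5, 0, 0, 0, -1, 0, 0, -1.5, 0, 0, 0, -1, 0, 0, -2, 0, 0, 0, -1, 0, 0, -2, 0, 0, 0, -1, 0, 0, -2, 0, 0, 0, -1, 0, 0, -1.5, 0, 0, 0, -1, 0, 0, -0.5, 0, 0, 0, -1, 0, 0, 0, 0, 0, 0, -1, 0, 0, 0, 0, 0, 0, -1],
)

```text
time_s: 9.95
position: [521.1, 192.1, 92.5]
tool_rot: [-3.14, -0.0, 1.969]
force: [0.1, -0.2, 0.3]
gripper_width: 17.0
grip_force: 30.0
```

```bash
python3 - <<'E'
from h import *
import cv2
np.set_printoptions(precision=2,suppress=True)
g={n:cv2.imread(f"pics/{n}0.png")[:,:,0].astype(float) for n in("top","scene")} # blue channel
def edge(n,A,B,p):
    # subpixel blue-channel edge positions across the model line A-B ; returns signed px errors
    out=[]
    P=pr(n,W(p,[A,B]));d=(P[1]-P[0]);d/=np.hypot(*d);nn=np.array([-d[1],d[0]]);s=np.arange(-5,5.01,.25)
    for t in np.linspace(.08,.92,25):
        c=P[0]+t*(P[1]-P[0]);q=(c+s[:,None]*nn).astype(np.float32)
        v=cv2.remap(cv2.GaussianBlur(g[n],(0,0),.8).astype(np.float32),q[:,:1],q[:,1:],cv2.INTER_LINEAR)[:,0]
        gr=np.abs(np.diff(v));i=gr.argmax()
        out.append(s[i]+.125 if gr[i]>4 else np.nan)
    return np.array(out)
L=[("top",(-76,42,6),(48,42,6)),("top",(-76,-42,0),(48,-42,0)),("top",(-76,-42,3),(-76,42,3)),("scene",(-76,-38,6),(-76,42,6)),("scene",(-70,42,0),(86,42,0))]
p=np.array([522.5,-105.9,-1.63])
def res(p):
    r=[]
    for l in L:
        e=edge(*l,p);e=np.where(np.isnan(e),np.nanmedian(e),e);r.append(e)
    return np.concatenate(r)
r0=res(p);print([ (np.median(x),x.std()) for x in r0.reshape(-1,25)])
for _ in range(4):
    r0=res(p);J=np.array([(pr_ - 0) for pr_ in []])
    cols=[]
    for k,h in enumerate((1,1,.01)):
        q=p.copy();q[k]+=h;c=[]
        for n,A,B in L:
            a=pr(n,W(p,[A,B]));b=pr(n,W(q,[A,B]));d=a[1]-a[0];d/=np.hypot(*d);nn=np.array([-d[1],d[0]])
            m=(b-a)@nn;c.append(m[0]+(m[1]-m[0])*np.linspace(.08,.92,25))
        cols.append(np.concatenate(c)/h)
    J=np.array(cols).T;w=1/(1+np.abs(r0)**2)
    p=p+np.linalg.solve(J.T@(w[:,None]*J),J.T@(w*r0))
    print(p)
print([ (np.median(x),x.std()) for x in res(p).reshape(-1,25)])
s=arm.sense();print(s["position"],s["tool_rot"],s["gripper_width"],s["force"])
E
```

```text
[(np.float64(1.125), np.float64(0.5085272854036448)), (np.float64(0.125), np.float64(0.4915282290977803)), (np.float64(0.625), np.float64(0.324037034920393)), (np.float64(-0.625), np.float64(0.34)), (np.float64(1.625), np.float64(0.3655133376499413))]
[ 520.92 -105.62   -1.65]
[ 520.4  -105.42   -1.65]
[ 520.2  -105.35   -1.66]
[ 520.12 -105.27   -1.66]
[(np.float64(0.125), np.float64(0.34409301068170506)), (np.float64(-0.625), np.float64(0.33999999999999997)), (np.float64(0.875), np.float64(0.3906404996924922)), (np.float64(-0.625), np.float64(0.18708286933869706)), (np.float64(0.625), np.float64(0.25495097567963926))]
[521.12 192.12  92.54] [-3.14 -0.    1.97] 17.154437161332535 [ 0.37  0.26 -0.34]
```

```bash
cat >> h.py <<'E'
from scipy.spatial.transform import Rotation as Ro
P=[520.5,-105.3,-1.655]; G=34.
def pose(xc,yc,zc,tilt,P=P):
    c=W(P,[(xc,yc,zc)])[0]
    R=Ro.from_euler("xyz",[np.pi,0,P[2]+np.pi])*Ro.from_rotvec([0,-np.radians(tilt),0])
    return c+R.apply([0,0,G]),R
def cur():
    s=arm.sense();return np.array(s["position"]),Ro.from_euler("xyz",s["tool_rot"])
def step(a,b): # a,b=(pos,R): shift in cm in a's axes, turn in 8deg
    return a[1].inv().apply(b[0]-a[0])/10,(a[1].inv()*b[1]).as_rotvec()/np.radians(8)
def cell(a): # charger coords of cell centre, tilt from a tool pose
    c=a[0]-a[1].apply([0,0,G]);c=W([0,0,-P[2]],c-[P[0],P[1],0])[0]
    return c,np.degrees(np.arcsin(a[1].apply([1,0,0])[2])*-1)
np.set_printoptions(precision=3,suppress=True)
E
python3 - <<'E'
from h import *
a=cur();print(cell(a));b=pose(3,0,110,0);print(step(a,b));d=pose(3,0,90,30);print(step(b,d));print(step(d,pose(6,0,60,30)))
E
```

```text
(array([-296.564,  -24.234,  126.739]), np.float64(-0.007175006292205256))
(array([-27.659, -11.755,   1.681]), array([-0.006,  0.001,  3.457]))
(array([-1.7  ,  0.   ,  1.544]), array([ 0.  , -3.75, -0.  ]))
(array([ 1.24 , -0.   ,  2.748]), array([0., 0., 0.]))
```

>>> carry_out(
  plan=[-3.95, -1.68, 0.24, 0, 0, 0, -1, -3.95, -1.68, 0.24, 0, 0, 0, -1, -3.95, -1.68, 0.24, 0, 0, 0, -1, -3.95, -1.68, 0.24, 0, 0, 0, -1, -3.95, -1.68, 0.24, 0, 0, 0, -1, -3.95, -1.68, 0.24, 0, 0, 0, -1, -3.95, -1.68, 0.24, 0, 0, 0, -1, 0, 0, 0, 0, 0, 1.15, -1, 0, 0, 0, 0, 0, 1.15, -1, 0, 0, 0, 0, 0, 1.15, -1],
)

```text
time_s: 11.4
position: [520.3, -108.2, 76.2]
tool_rot: [-3.141, -0.0, 1.482]
force: [-0.3, 0.2, -0.2]
gripper_width: 17.2
grip_force: 30.0
```

>>> carry_out(
  plan=[-0.85, 0, 0.77, 0, 0, 0, -1, -0.85, 0, 0.77, 0, 0, 0, -1, 0, 0, 0, 0, -0.75, 0, -1, 0, 0, 0, 0, -0.75, 0, -1, 0, 0, 0, 0, -0.75, 0, -1, 0, 0, 0, 0, -0.75, 0, -1, 0, 0, 0, 0, -0.75, 0, -1, 0, 0, 0, 0, 0, 0, -1],
)

```text
time_s: 12.4
position: [518.9, -122.9, 59.4]
tool_rot: [-3.138, 0.522, 1.496]
force: [-0.1, 0.4, -0.0]
gripper_width: 17.4
grip_force: 30.0
```

```bash
python3 - <<'E'
from h import *
import cv2
a=cur();print(cell(a),arm.sense()["force"],arm.sense()["gripper_width"]);print(step(a,pose(7,0,55,30)))
X,Y=100,185;k=6.66
o=[cv2.resize(np.ascontiguousarray(C["scene"]["image"][Y:Y+90,X:X+90,::-1]),(400,400),interpolation=cv2.INTER_CUBIC)]
X2,Y2=310,120
o.append(cv2.resize(np.ascontiguousarray(C["top"]["image"][Y2:Y2+80,X2:X2+80,::-1]),(400,400),interpolation=cv2.INTER_CUBIC))
c,t=cell(a);t=np.radians(t);ax=np.array([np.cos(t),0,np.sin(t)])
for i,(n,X,Y,k) in enumerate((("scene",X,Y,400/90),("top",X2,Y2,5))):
    for A,B,col in((c-31.75*ax,c+32.5*ax,(0,0,255)),((-28,0,20),(28,0,20),(0,255,0))):
        v=((pr(n,W(P,[A,B]))-[X,Y])*k).astype(int);cv2.line(o[i],tuple(map(int,v[0])),tuple(map(int,v[1])),col,1)
cv2.imwrite("pics/c4.png",np.hstack(o))
E
```

```text
(array([ 3.708, -0.041, 90.009]), np.float64(29.939223176092867)) [ 0.213 -0.702 -1.532] 17.139295393307236
(array([1.458, 0.012, 3.198]), array([-0.006, -0.008,  0.014]))
```

View pics/c4.png

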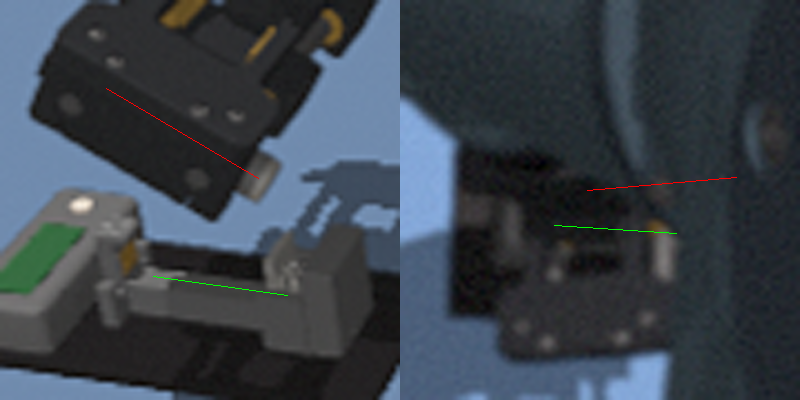

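The scene crop shows the cell's flat end at about (262,175), and the predicted end of the axis is (258,178), so the grip model holds. The bay lies below it, with the spring plate near (280,260). Descending now.

>>> carry_out(
  plan=[0.3, 0, 0.7, 0, 0, 0, -1, 0.3, 0, 0.7, 0, 0, 0, -1, 0.3, 0, 0.7, 0, 0, 0, -1, 0.3, 0, 0.7, 0, 0, 0, -1, 0.3, 0, 0.7, 0, 0, 0, -1, 0, 0, 0, 0, 0, 0, -1, 0, 0, 0, 0, 0, 0, -1],
)

```text
time_s: 13.38
position: [518.6, -129.7, 23.2]
tool_rot: [-3.141, 0.524, 1.488]
force: [-0.3, -0.0, -0.8]
gripper_width: 17.2
grip_force: 30.0
```

```bash
python3 - <<'E'
from h import *
a=cur();s=arm.sense();print(cell(a),s["force"],W([0,0,-P[2]],s["force"]))
print(step(a,pose(0,0,48,30)))
E
```

```text
(array([ 7.374,  0.231, 52.818]), np.float64(30.006028431336958)) [-0.244 -0.546 -1.343] [[ 0.564 -0.197 -1.343]]
(array([ 0.88 , -0.024,  0.048]), array([0.004, 0.001, 0.005]))
```

>>> carry_out(
  plan=[0.2, 0, 0, 0, 0, 0, -1, 0.1, 0, 0, 0, 0, 0, -1, 0, 0, 0, 0, 0, 0, -1, 0, 0, 0, 0, 0, 0, -1],
)

```text
time_s: 13.98
position: [518.9, -127.5, 21.9]
tool_rot: [3.141, 0.524, 1.487]
force: [0.4, -2.9, 1.8]
gripper_width: 16.7
grip_force: 30.0
```

>>> carry_out(
  plan=[0.2, 0, 0, 0, 0, 0, -1, 0.1, 0, 0, 0, 0, 0, -1, 0, 0, 0, 0, 0, 0, -1, 0, 0, 0, 0, 0, 0, -1],
)

```text
time_s: 14.48
position: [519.0, -125.5, 20.6]
tool_rot: [-3.142, 0.525, 1.487]
force: [-0.8, -5.9, 4.0]
gripper_width: 17.2
grip_force: 30.0
```

>>> carry_out(
  plan=[0.2, 0, 0, 0, 0, 0, -1, 0.1, 0, 0, 0, 0, 0, -1, 0, 0, 0, 0, 0, 0, -1, 0, 0, 0, 0, 0, 0, -1],
)

```text
time_s: 14.98
position: [519.0, -124.0, 19.4]
tool_rot: [-3.141, 0.527, 1.486]
force: [1.2, -6.8, 4.8]
gripper_width: 17.4
grip_force: 30.0
```

```bash
python3 - <<'E'
from h import *
a=cur();s=arm.sense();print(cell(a),W([0,0,-P[2]],s["force"]),s["moment"])
E
```

```text
(array([ 1.667,  0.13 , 48.794]), np.float64(30.199610985780485)) [[7.55  0.5   4.437]] [-1.264 -0.03   0.036]
```

Contact force slope fits 1.4 N/mm and puts the plate at about x = −25, so the shift is about +5 mm. I'll back off a little, lower the cell, and press again.

>>> carry_out(
  plan=[-0.1, 0, 0.15, 0, 0, 0, -1, 0, 0, 0.2, 0, 0, 0, -1, 0, 0, 0.15, 0, 0, 0, -1, 0, 0, 0, 0, 0, 0, -1, 0, 0, 0, 0, 0, 0, -1],
)

```text
time_s: 15.7
position: [518.9, -125.9, 15.1]
tool_rot: [-3.141, 0.525, 1.487]
force: [-0.3, -4.9, 3.4]
gripper_width: 17.2
grip_force: 30.0
```

>>> carry_out(
  plan=[0.15, 0, -0.07, 0, 0, 0, -1, 0.15, 0, -0.07, 0, 0, 0, -1, 0.1, 0, -0.05, 0, 0, 0, -1, 0, 0, 0, 0, 0, 0, -1, 0, 0, 0, 0, 0, 0, -1],
)

```text
time_s: 16.32
position: [519.0, -123.2, 15.2]
tool_rot: [-3.141, 0.527, 1.486]
force: [-0.3, -8.2, 3.9]
gripper_width: 17.0
grip_force: 30.0
```

```bash
cat >> h.py <<'E'
def rep():
    a=cur();s=arm.sense();print(cell(a),W([0,0,-P[2]],s["force"]),s["moment"],s["time_s"]);return a
E
python3 - <<'E'
from h import *
a=rep();print(step(a,pose(-1.2,0,44.2,30)));print(step(pose(-1.2,0,44.2,30),pose(-.6,0,42,25)));print(step(pose(-.6,0,42,25),pose(-.4,0,39.8,20)))
E
```

```text
(array([ 0.867,  0.04 , 44.609]), np.float64(30.21995686835698)) [[8.141 0.791 4.379]] [-1.537 -0.081  0.049] 16.425
(array([ 0.212, -0.001, -0.069]), array([-0.006,  0.027, -0.006]))
(array([0.354, 0.   , 0.208]), array([0.   , 0.625, 0.   ]))
(array([ 0.371, -0.   ,  0.195]), array([0.   , 0.625, 0.   ]))
```

>>> carry_out(
  plan=[0.12, 0, -0.04, 0, 0, 0, -1, 0.1, 0, -0.03, 0, 0, 0, -1, 0, 0, 0, 0, 0, 0, -1, 0, 0, 0, 0, 0, 0, -1],
)

```text
time_s: 16.92
position: [519.1, -122.0, 15.1]
tool_rot: [-3.141, 0.529, 1.485]
force: [-0.4, -10.6, 5.3]
gripper_width: 17.0
grip_force: 30.0
```

```bash
python3 - <<'E'
from h import *
rep()
E
```

```text
(array([-0.387, -0.013, 44.47 ]), np.float64(30.314108601795017)) [[11.366  0.8    4.64 ]] [-1.962 -0.014  0.096] 17.025
```

>>> carry_out(
  plan=[0.18, 0, 0.1, 0, 0.31, 0, -1, 0.18, 0, 0.1, 0, 0.31, 0, -1, 0, 0, 0, 0, 0, 0, -1, 0, 0, 0, 0, 0, 0, -1],
)

```text
time_s: 17.52
position: [519.0, -120.9, 11.6]
tool_rot: [-3.141, 0.443, 1.484]
force: [-1.0, -12.2, 4.8]
gripper_width: 17.1
grip_force: 30.0
```

```bash
python3 - <<'E'
from h import *
rep()
E
```

```text
(array([ 1.064, -0.102, 42.335]), np.float64(25.41690568424448)) [[13.607  0.627  6.05 ]] [-2.453 -0.029  0.051] 17.625
```

>>> carry_out(
  plan=[0.16, 0, 0.05, 0, 0.31, 0, -1, 0.16, 0, 0.05, 0, 0.31, 0, -1, 0, 0, 0, 0, 0, 0, -1, 0, 0, 0, 0, 0, 0, -1],
)

```text
time_s: 18.12
position: [519.1, -118.6, 8.9]
tool_rot: [-3.14, 0.357, 1.484]
force: [0.4, -13.1, 1.4]
gripper_width: 17.1
grip_force: 30.0
```

```bash
python3 - <<'E'
from h import *
import cv2
rep()
X,Y=90,195
a=cv2.resize(np.ascontiguousarray(C["scene"]["image"][Y:Y+75,X:X+100,::-1]),(800,600),interpolation=cv2.INTER_CUBIC)
cv2.imwrite("pics/c5.png",a)
E
```

```text
(array([ 1.508, -0.243, 40.732]), np.float64(20.442722043519236)) [[14.403  1.655  0.643]] [-2.51  -0.171  0.086] 18.225
```

View pics/c5.png

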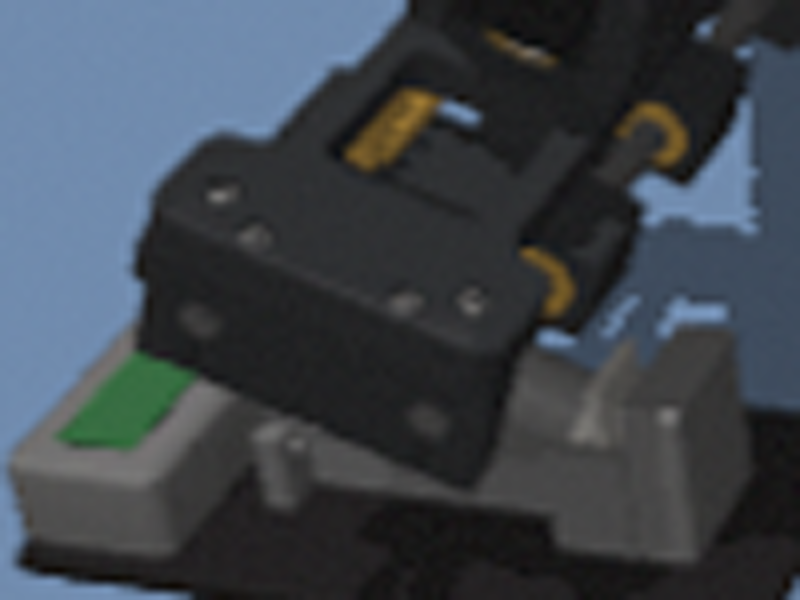

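The crop shows the cell's flat end at (560,400) against the plate at (605,390), with the bay clear. Force is about 13 N, so the spring is near full travel. I'll ease slightly while rolling on.

```bash
python3 - <<'E'
from h import *
f=lambda x,z,t:pose(x,0,z,t)
p=[f(1.5,40.7,20.4),f(2.0,38.2,15),f(1.9,35.6,10),f(1.3,33,5),f(0.2,30.3,0)]
for a,b in zip(p,p[1:]): print(step(a,b))
E
```

```text
(array([ 0.36 , -0.   ,  0.237]), array([-0.   ,  0.675,  0.   ]))
(array([0.373, 0.   , 0.236]), array([0.   , 0.625, 0.   ]))
(array([ 0.401, -0.   ,  0.233]), array([0.   , 0.625, 0.   ]))
(array([0.429, 0.   , 0.246]), array([-0.   ,  0.625,  0.   ]))
```

>>> carry_out(
  plan=[0.18, 0, 0.11, 0, 0.33, 0, -1, 0.18, 0, 0.12, 0, 0.34, 0, -1, 0, 0, 0, 0, 0, 0, -1, 0, 0, 0, 0, 0, 0, -1],
)

```text
time_s: 18.82
position: [519.2, -115.6, 5.1]
tool_rot: [-3.14, 0.262, 1.484]
force: [0.8, -13.3, -0.2]
gripper_width: 16.9
grip_force: 30.0
```

```bash
python3 - <<'E'
from h import *
rep()
E
```

```text
(array([ 1.517, -0.333, 37.976]), np.float64(15.030467482058963)) [[13.339  0.339 -0.622]] [-2.429 -0.064  0.006] 18.925
```

>>> carry_out(
  plan=[0.17, 0, 0.11, 0, 0.31, 0, -1, 0.17, 0, 0.12, 0, 0.31, 0, -1, 0, 0, 0, 0, 0, 0, -1, 0, 0, 0, 0, 0, 0, -1],
)

```text
time_s: 19.42
position: [519.5, -112.9, 1.8]
tool_rot: [-3.14, 0.175, 1.484]
force: [-0.4, -14.0, -0.5]
gripper_width: 17.0
grip_force: 30.0
```

```bash
python3 - <<'E'
from h import *
rep()
E
```

```text
(array([ 1.704, -0.331, 35.326]), np.float64(10.058164953865628)) [[13.092  0.481 -0.807]] [-2.589 -0.035  0.029] 19.525
```

>>> carry_out(
  plan=[0.18, 0, 0.11, 0, 0.31, 0, -1, 0.18, 0, 0.12, 0, 0.31, 0, -1, 0, 0, 0, 0, 0, 0, -1, 0, 0, 0, 0, 0, 0, -1],
)

```text
time_s: 20.02
position: [519.8, -109.3, -1.3]
tool_rot: [-3.14, 0.088, 1.484]
force: [-0.1, -12.9, -3.1]
gripper_width: 17.2
grip_force: 30.0
```

```bash
python3 - <<'E'
from h import *
rep()
E
```

```text
(array([ 1.059, -0.272, 32.609]), np.float64(5.057611627931628)) [[13.004  0.464 -2.175]] [-2.578 -0.045  0.031] 20.125
```

>>> carry_out(
  plan=[0.18, 0, 0.13, 0, 0.31, 0, -1, 0.18, 0, 0.13, 0, 0.32, 0, -1, 0, 0, 0, 0, 0, 0, -1, 0, 0, 0, 0, 0, 0, -1],
)

```text
time_s: 20.62
position: [520.2, -106.0, -4.3]
tool_rot: [-3.14, -0.0, 1.484]
force: [-0.8, -13.7, -3.0]
gripper_width: 17.0
grip_force: 30.0
```

```bash
python3 - <<'E'
from h import *
rep()
E
```

```text
(array([ 0.65 , -0.153, 29.766]), np.float64(0.010337661580572501)) [[12.662 -0.125 -2.638]] [-2.716  0.074  0.07 ] 20.725
```

>>> carry_out(
  plan=[-0.15, 0, 0.03, 0, 0, 0, -1, -0.15, 0, 0, 0, 0, 0, -1, 0, 0, 0, 0, 0, 0, -1, 0, 0, 0, 0, 0, 0, -1],
)

```text
time_s: 21.22
position: [520.3, -106.8, -4.5]
tool_rot: [-3.141, -0.002, 1.486]
force: [-0.9, -8.3, -3.0]
gripper_width: 17.0
grip_force: 30.0
```

>>> carry_out(
  plan=[-0.15, 0, 0.02, 0, 0, 0, -1, -0.05, 0, 0, 0, 0, 0, -1, 0, 0, 0, 0, 0, 0, -1, 0, 0, 0, 0, 0, 0, -1],
)

```text
time_s: 21.72
position: [520.3, -107.7, -4.6]
tool_rot: [-3.141, -0.003, 1.487]
force: [-1.2, -6.4, -2.6]
gripper_width: 17.1
grip_force: 30.0
```

```bash
python3 - <<'E'
from h import *
rep()
E
```

```text
(array([ 2.582, -0.091, 29.4  ]), np.float64(-0.18384721828096845)) [[ 6.243 -0.564 -1.552]] [-1.322  0.162  0.004] 21.825
```

>>> carry_out(
  plan=[-0.15, 0, 0.02, 0, 0, 0, -1, 0, 0, 0, 0, 0, 0, -1, 0, 0, 0, 0, 0, 0, -1],
)

```text
time_s: 22.2
position: [520.2, -108.5, -4.6]
tool_rot: [-3.141, -0.004, 1.487]
force: [-0.3, -5.1, -2.8]
gripper_width: 17.3
grip_force: 30.0
```

>>> carry_out(
  plan=[-0.15, 0, 0, 0, 0, 0, -1, 0, 0, 0, 0, 0, 0, -1, 0, 0, 0, 0, 0, 0, -1],
)

```text
time_s: 22.58
position: [520.2, -109.9, -4.5]
tool_rot: [-3.141, -0.004, 1.487]
force: [-1.8, -4.5, -2.5]
gripper_width: 17.1
grip_force: 30.0
```

```bash
python3 - <<'E'
from h import *
import cv2
rep()
o=[]
for n,(X,Y) in (("scene",(105,205)),("top",(320,130))):
    o.append(cv2.resize(np.ascontiguousarray(C[n]["image"][Y:Y+75,X:X+75,::-1]),(400,400),interpolation=cv2.INTER_CUBIC))
cv2.imwrite("pics/c6.png",np.hstack(o))
E
```

```text
(array([ 4.716,  0.015, 29.499]), np.float64(-0.22858057393785466)) [[ 5.349  0.022 -2.317]] [-1.098  0.201  0.07 ] 22.675
```

>>> carry_out(
  plan=[-0.1, 0, 0.05, 0, 0, 0, -1, 0, 0, 0, 0, 0, 0, -1, 0, 0, 0, 0, 0, 0, -1],
)

```text
time_s: 23.05
position: [520.2, -110.0, -4.7]
tool_rot: [-3.141, -0.005, 1.488]
force: [-3.2, -2.1, 3.0]
gripper_width: 17.2
grip_force: 30.0
```

>>> carry_out(
  plan=[-0.1, 0, 0.05, 0, 0, 0, -1, 0, 0, 0, 0, 0, 0, -1, 0, 0, 0, 0, 0, 0, -1],
)

```text
time_s: 23.42
position: [520.2, -110.1, -4.8]
tool_rot: [3.142, -0.006, 1.489]
force: [-4.7, 1.7, 10.0]
gripper_width: 16.7
grip_force: 30.0
```

```bash
python3 - <<'E'
from h import *
rep()
E
```

```text
(array([ 4.956,  0.138, 29.195]), np.float64(-0.31840647430131136)) [[-1.078 -5.08  10.06 ]] [0.199 0.992 0.008] 23.525
```

The cell is at the stop (x force reversed) and on the floor (Fz +10 N). I'll relieve slightly, then release gently.

>>> carry_out(
  plan=[0.05, 0, -0.07, 0, 0, 0, -1, 0, 0, 0, 0, 0, 0, -1, 0, 0, 0, 0, 0, 0, -1],
)

```text
time_s: 23.9
position: [520.2, -111.1, -4.7]
tool_rot: [3.142, -0.004, 1.488]
force: [-2.8, -0.6, 2.0]
gripper_width: 17.7
grip_force: 30.0
```

```bash
python3 - <<'E'
from h import *
rep()
E
```

```text
(array([ 5.979,  0.198, 29.276]), np.float64(-0.24711788220116093)) [[ 1.402 -2.886  1.517]] [-0.316  0.542  0.024] 24.0
```

>>> carry_out(
  plan=[0, 0, 0, 0, 0, 0, -0.5, 0, 0, 0, 0, 0, 0, -0.4, 0, 0, 0, 0, 0, 0, -0.3, 0, 0, 0, 0, 0, 0, -0.25, 0, 0, 0, 0, 0, 0, -0.25],
)

```text
time_s: 24.62
position: [520.3, -111.2, -4.7]
tool_rot: [3.141, -0.004, 1.488]
force: [-0.4, 0.1, -0.7]
gripper_width: 32.8
grip_force: 0.0
```

>>> carry_out(
  plan=[0, 0, -0.5, 0, 0, 0, -0.25, 0, 0, -1, 0, 0, 0, -0.25, 0, 0, -2, 0, 0, 0, -0.25, 0, 0, -3, 0, 0, 0, -0.25, 0, 0, -4, 0, 0, 0, -0.25, 0, 0, -4, 0, 0, 0, -0.25, 0, 4, 0, 0, 0, 0, -0.25, 0, 4, 0, 0, 0, 0, -0.25, 0, 4, 0, 0, 0, 0, -0.25, 0, 0, 0, 0, 0, 0, -0.25],
)

```text
time_s: 25.88
position: [641.9, -121.4, 141.6]
tool_rot: [3.139, -0.005, 1.488]
force: [0.1, -0.8, -0.1]
gripper_width: 33.1
grip_force: 0.0
```

```bash
python3 - <<'E'
from h import *
import cv2
rep()
o=[]
for n,(X,Y) in (("scene",(100,205)),("top",(320,130))):
    o.append(cv2.resize(np.ascontiguousarray(C[n]["image"][Y:Y+80,X:X+80,::-1]),(400,400),interpolation=cv2.INTER_CUBIC))
cv2.imwrite("pics/c7.png",np.hstack(o))
E
```

```text
(array([  6.337, 119.612, 174.969]), np.float64(-0.2560063359400886)) [[-0.802 -0.159  0.158]] [-0.044 -0.014  0.002] 25.975
```

View pics/c7.png

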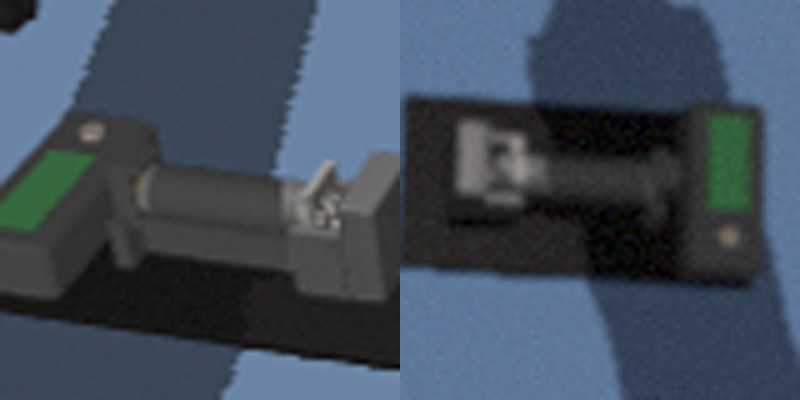

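The picture shows the cell lying level in the bay. Its stud end, at about (148,190), is under the lip, its flat end, at about (295,200), is on the spring plate, and the arm is clear. I'll hand the job in.

```bash
python3 -c "
from workcell import arm
print(arm.finish_job())"
```

```text
the job is handed in; nothing more can be done
None
```

The job is handed in: the last picture shows the larger cell level in the bay, stud under the lip and flat end on the spring; the highest reading at the wrist was about 15 N, and no verdict came back.

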